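# Fit the keyed handle to a selector valve and close it

## Robot

A 7-joint arm with a two-finger parallel gripper is mounted at the origin on a cart in front of the work surface, level with it; the furniture and walls round the work are solid. World frame = base frame: x ahead of the robot, y to its left, z up, the work surface at z = 0. Lengths are in m, angles in degrees, forces in N, time in s.
With the tool pointing down it reaches from about 0.425 to 0.875 m from the base axis. Payload 4.7 kg.
Tool frame: the origin (TCP) lies at the very end of the fingers, on their centre line; the grasp point (between the pads) lies 19 mm behind it; z points along the fingers, y is the line along which they close (so a half turn about z gives the same grasp; the last joint's range is limited). The gripper opens to 87 mm and grips with 3 to 60 N. Pads are 19 mm wide; open, the fingers measure 117 mm over their backs; the gripper's body (75 mm by 190 mm) begins 51 mm behind the grasp point.
Start: joints at [76.725, 18.392, -4.016, 83.108, 1.295, 78.541, -3.26], TCP at [0.158, -0.63, 0.223] pointing down, gripper open.
Joint ranges: [-163.93, 163.93], [-17.29, 119.83], [-79.2, 71.16], [3.27, 140.29], [-89.18, 269.18], [5.43, 117.66], [-154.24, 154.24]. Speed limits (degrees/s): [147.25, 147.25, 180, 180, 180, 180, 180].

## Interface

Orientations are given as [roll, pitch, yaw] about the fixed x, y, z axes, in that order (R = Rz(yaw) Ry(pitch) Rx(roll)).
In Python, from cell import telemetry, cams, env gives the robot as it stands.
- The arm moves only by the tool arm_command, never from a script. Its argument "series" is text: rows parted by semicolons, each of 5 numbers parted by spaces: the shift along the tool's x, y, z in mm, then the turn about the tool's z in rad, then the closure in counts, from 0 (fully open) to 255 (shut). A call has 1 to 20 rows; each row shifts and turns the commanded pose from where the row before left it, along the tool's axes as they then stand; what a row does not reach is not made up. A row lasts 1/12 s, in which the tool goes at most 41.7 mm and 7.16 degrees, less where a joint would pass 70% of its speed; a pose out of reach is approached as far as the arm can. A call is refused whole if a number of a shift passes 41.7 or a number of a turn 0.125, either way. A call with a gripper value outside its range is refused whole. The fingers move at their own pace and stop on an object; "squeeze" is the grip in N (left out, the last holds). Time passes only in rows, so rows that do not move let the fingers close. It gives the time, the measured TCP pose, the force, the opening and the grip force at its end, in the units of the state.
- telemetry.get_obs(): the state, without advancing time (a new reading comes with each control period).
- cams.read_camera(name): name is "scene" or "top"; returns the picture (384x512x3 uint8, blue, green, red); there is no depth.
- cams.calibration(name): a dict with "K" (3x3 intrinsics, pixels), "origin" and "rotation" of the camera in the world. Camera axes: x right, y down, z forward; pixel columns grow to the right and rows downward; lengths in m; the calibration is good to about 2 mm. A picture is of the moment at which its call begins. calibration takes no time and is no camera call.
- env.sign_off(): hands the job in; it is judged then, once.
The state is a dict: "time_s": time; "qpos": joint angles; "joint_velocities": joint speeds; "effort": joint torques, N m; "tool_pos": TCP position; "tool_rot": TCP orientation; "force": force on the tool from outside, world axes, zero at the start; "wrist_torque": the same for the moment, N m; "grip_width": finger opening in m; "grasp_force": force on a finger pad.
Only numpy, scipy, OpenCV 4.12 (cv2) and the standard library are available. Lean on these libraries where they do the work, as an engineer would, in place of code of your own. Each camera call takes 0.05 s, during which the arm holds its last target. There are 200 camera calls.

## Task

Take the keyed T-handle out of its stand and thread its shaft into the selector valve: feel for the hidden keyway by turning the handle under light downward pressure, never forcing it, until the key drops in, and there push it home, flange flush on the bonnet, before you turn the rotor with it. Only then turn the handle clockwise (seen from above) to the valve's stop, so that its pointer stands over the mark, and let go of it. Leave the valve, the stand and everything else where they are.

Things in the scene. Friction and masses are not known exactly. Their poses are not given: they have to be found in the camera images.
- key: Loose steel T-handle (sizes in mm), 0.22 kg, upright in its stand. Origin: on the shaft axis at the underside of its flange (diameter 56, 5 thick); z up. Above: stem, diameter 18, then a dark cross bar 14 wide (y), 18 high (24 to 42 above the origin), x -26 to +30, its +x end drawn out to a narrow pointer, 8 wide, to x 50. Grip the bar across its 14 mm over the axis, 33 above the origin.
- key_pointer (a point): Tip of the handle's pointer: 50 along the handle's +x from the shaft axis, 31 above its origin.
- key_tip (a point): Lower end of the handle's shaft, 42 below its origin. The round shaft has diameter 16, its last 9 taper to diameter 6. On its +x side, under the pointer, stands a rib (the key) 6 wide, out to 20 from the axis, from the flange down to 28 below it. A rib that rests on something holds the flange's underside 28 above that.
- valve: Fixed selector valve (sizes in mm): grey-painted metal block 80 x 84 x 40 high with a round steel bonnet on top. Origin: centre of the underside, z up; x points from the axis to the mark, toward a corner of the block (45 degrees to its sides). Turning the rotor clockwise ends at an internal stop which leaves the handle's pointer along the valve's +x, over the mark. Over 60 N in all between handle and valve is forcing.
- valve_bonnet (a point): Centre of the bonnet's top, on the valve's axis, 56 above the valve's origin. Bonnet outer diameter 66, hole diameter 46. When the handle is home its flange rests here and its origin is at this point.
- insert: The valve's inside, all that the rib can land on; origin and axes as the valve's. Rotor: 14 thick, bore diameter 18, one keyway 7.6 wide, out to 22 from the axis (rib fits within about 0.05 rad). Its face lies 5 to 17 below the bonnet's top, depth not measured. It is sprung: yields down from 2 N, 2 N per mm, hard bottom at 3 mm (8 N), pops up round a matching rib. Over 40 N on it is forcing.
- valve_mark (a point): Short dark raised mark on the block's top, 40 from the axis along the valve's +x. The keyway starts somewhere 0.5 to 1.25 rad counter-clockwise (from above) of the line from the axis to this mark; its angle is not measured. The rotor turns stiffly (0.12 N m), stays put, and does not follow the light rub of a rib.
- stand: Fixed grey plastic stand, 76 x 76 x 46 high with a round hole, diameter 46, through its centre; the handle's flange rests on its top. Origin: centre of the underside.
- weight_0: Brass-coloured calibration weight, 28 diameter, 35 high, standing between valve and stand; bystander. Origin: centre of the underside.
- crucible: White crucible, 40 diameter, 30 high; bystander. Origin: centre of the underside.
- stopper: Rubber stopper, 32 diameter, 28 high, at the left; bystander. Origin: centre of the underside.
- petri_dish: Petri dish, 63 diameter, 15 high, at the right; bystander. Origin: centre of the underside.
Mind the look-alikes: they are no part of the job. What is shaped like the key but turquoise is not meant. Leave any green look-alike of the stand alone.

How it is judged:
By the outcome, as a careful person would: the job done as asked, in the order asked, and still so for the second after the job is handed in, with the robot touching nothing.
It also fails if it takes over 72 s, if anything falls off the work surface, if the arm or the gripper's body presses on something with over 40 N, if the wrist force passes 120 N, or if a joint passes its speed limit or range.

## Working session

There is one attempt and no reset: what is moved stays moved. The work goes in short steps, Python scripts to look and compute and a tool call to move; the robot and the scene stay as the last step left them, time stands still between calls to the robot, and variables do not carry over. Pictures are saved under pics/ and viewed, at most 10 in all, crops included, and the job is handed in when it is done.

Besides the shell and the picture viewer there is one more tool, called after ">>>" in YAML: its name, and indented under it one key for each argument. arm_command: Moves the arm, as the interface text tells. Its arguments: {"type":"object","properties":{"series":{"type":"string"},"squeeze":{"type":"number"}},"required":["series"]}

```bash
mkdir -p pics
python3 - <<'E'
from cell import telemetry,cams
import cv2
print(telemetry.get_obs())
for n in("scene","top"):
    cv2.imwrite(f"pics/{n}0.png",cams.read_camera(n)); print(n,cams.calibration(n))
E
```

```text
{'time_s': 0.0, 'qpos': array([76.7226899 , 18.43939676, -4.01534022, 83.17646601,  1.29485533,
       78.54038244, -3.26088517]), 'joint_velocities': array([ 0.10298527,  0.04278366, -0.05832522,  0.00029266,  0.0200652 ,
       -0.12336351,  0.03293761]), 'effort': array([ 7.38175856e-06, -4.91300368e+01, -4.04548701e-01, -3.12524021e+01,
       -6.41582161e-02,  4.39174077e-02,  1.63275818e-04]), 'tool_pos': array([ 0.15799821, -0.62992249,  0.22144396]), 'tool_rot': array([-1.79888991e+02,  5.73805617e-03,  1.40860044e+01]), 'force': array([0.29225273, 1.00230547, 0.14449921]), 'wrist_torque': array([ 0.06683484, -0.02147786, -0.01129389]), 'grasp_force': 0.0, 'grip_width': 0.0869794000783499}
scene {'K': array([[370.00237788,   0.        , 254.29884777],
       [  0.        , 370.00237788, 196.51155362],
       [  0.        ,   0.        ,   1.        ]]), 'origin': array([-0.09531608,  1.18685572,  0.62442158]), 'rotation': array([-114.48220247,    0.51833775, -150.03587914])}
top {'K': array([[483.29154655,   0.        , 251.03206187],
       [  0.        , 483.29154655, 183.8830269 ],
       [  0.        ,   0.        ,   1.        ]]), 'origin': array([-0.29196934,  0.27731658,  1.4191597 ]), 'rotation': array([-148.50437297,    0.16543996, -101.36934853])}
```

View pics/scene0.png

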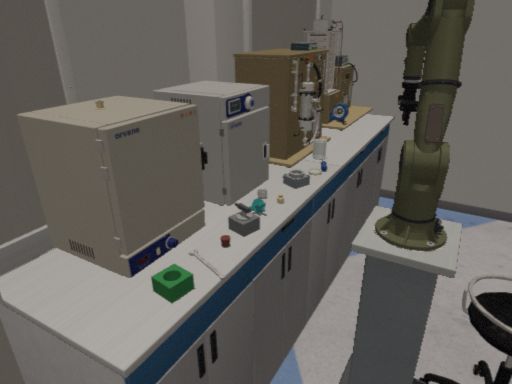

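View pics/top0.png

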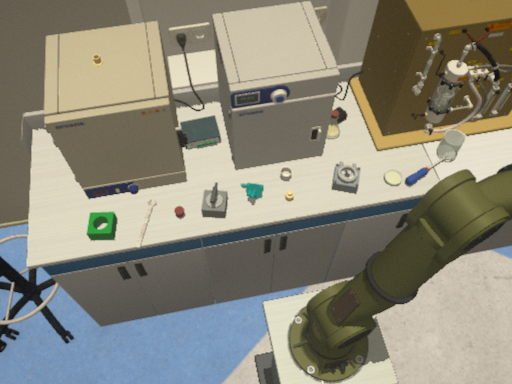

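The dark T-handle stands in the grey stand at top (214,200) and scene (244,220). The turquoise look-alike is at top (253,190) and the green stand at top (101,225). The valve is at top (346,177). The grey/dark handle in the grey stand fits the description. I'll confirm it in an enlarged crop.

Run:
```python
import cv2,numpy as np
t=cv2.imread("pics/top0.png");s=cv2.imread("pics/scene0.png")
f=lambda im,x,y,w,h,k:cv2.resize(im[y:y+h,x:x+w],None,fx=k,fy=k,interpolation=cv2.INTER_CUBIC)
a=np.hstack([f(t,190,170,60,50,6.5),f(t,320,150,60,50,6.5)])
b=np.hstack([f(s,215,190,60,42,6.5),f(s,270,160,60,42,6.5)])
cv2.imwrite("pics/crop1.png",np.vstack([a,b]))
```

```text
(no output)
```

View pics/crop1.png

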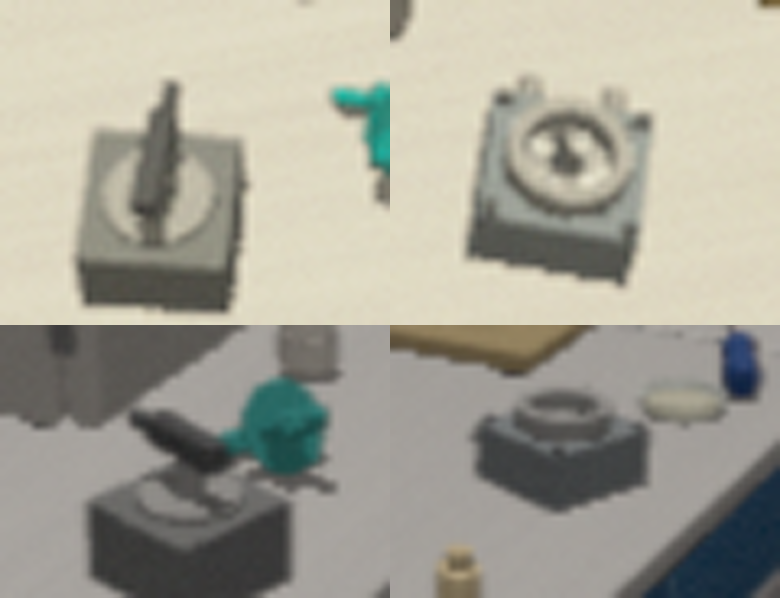

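```bash
cat > h.py <<'E'
import numpy as np,cv2
from cell import cams
from scipy.spatial.transform import Rotation as R
C={n:cams.calibration(n) for n in("scene","top")}
def proj(n,P):
    c=C[n];r=R.from_euler('xyz',c['rotation'],degrees=True).as_matrix()
    q=(np.atleast_2d(P)-c['origin'])@r@c['K'].T
    return q[:,:2]/q[:,2:]
def back(n,uv,z):
    c=C[n];r=R.from_euler('xyz',c['rotation'],degrees=True).as_matrix()
    d=np.c_[np.atleast_2d(uv),np.ones(len(np.atleast_2d(uv)))]@np.linalg.inv(c['K']).T@r.T
    return c['origin']+d*((z-c['origin'][2])/d[:,2:])
E
python3 - <<'E'
from h import *
np.set_printoptions(precision=4,suppress=True)
def T1(p):p=np.array(p,float);return p/6.5+[190,170]-.5+.5/6.5
def T2(p):p=np.array(p,float)-[390,0];return p/6.5+[320,150]-.5+.5/6.5
def S1(p):p=np.array(p,float)-[0,325];return p/6.5+[215,190]-.5+.5/6.5
def S2(p):p=np.array(p,float)-[390,325];return p/6.5+[270,160]-.5+.5/6.5
print('stand top',back('top',T1([[97,130],[243,140],[232,270],[80,260]]),.046))
print('flange ctr',back('top',T1([[158,195]]),.050),back('scene',S1([[190,493]]),.05))
print('ptr tip',back('top',T1([[170,84]]),.046+.033),back('scene',S1([[138,415]]),.079))
print('barend',back('top',T1([[148,208]]),.046+.033),back('scene',S1([[217,462]]),.079))
print('stand scene',back('scene',S1([[90,508],[188,548],[290,500],[195,468]]),.046))
print('bonnet',back('top',T2([[568,155]]),.056),back('scene',S2([[564,412]]),.056))
print('block top',back('top',T2([[505,95],[645,118],[637,235],[472,212]]),.04),back('scene',S2([[478,440],[560,468],[648,437],]),.04))
print('dark',back('top',T2([[500,100],[645,120],[482,205]]),.042),back('scene',S2([[558,455]]),.042))
E
```

```text
stand top [[0.5426 0.2706 0.046 ]
 [0.522  0.1988 0.046 ]
 [0.4493 0.217  0.046 ]
 [0.4698 0.29   0.046 ]]
flange ctr [[0.4965 0.2463 0.05  ]] [[0.4934 0.2468 0.05  ]]
ptr tip [[0.5419 0.2309 0.079 ]] [[0.5342 0.2315 0.079 ]]
barend [[0.4735 0.2529 0.079 ]] [[0.4695 0.2587 0.079 ]]
stand scene [[0.534  0.2796 0.046 ]
 [0.4673 0.2917 0.046 ]
 [0.448  0.2219 0.046 ]
 [0.5103 0.2143 0.046 ]]
bonnet [[ 0.504  -0.2065  0.056 ]] [[ 0.4963 -0.1908  0.056 ]]
block top [[ 0.5561 -0.1909  0.04  ]
 [ 0.5275 -0.2587  0.04  ]
 [ 0.4595 -0.2323  0.04  ]
 [ 0.4897 -0.1533  0.04  ]] [[ 0.5415 -0.1549  0.04  ]
 [ 0.474  -0.136   0.04  ]
 [ 0.4453 -0.2136  0.04  ]]
dark [[ 0.5523 -0.1867  0.042 ]
 [ 0.5251 -0.2575  0.042 ]
 [ 0.4916 -0.1589  0.042 ]] [[ 0.4823 -0.1513  0.042 ]]
```

```bash
cat > ov.py <<'E'
from h import *
def rz(a):c,s=np.cos(a),np.sin(a);return np.array([[c,-s,0],[s,c,0],[0,0,1]])
def circ(r,z):a=np.linspace(0,2*np.pi,49);return np.c_[r*np.cos(a),r*np.sin(a),0*a+z]
def box(w,l,z):return np.array([[w,l,z],[-w,l,z],[-w,-l,z],[w,-l,z],[w,l,z]])
def tile(n,im,c,polys,k=8,w=48,h=36,draw=True):
    u=proj(n,c)[0];x,y=int(u[0]-w/2),int(u[1]-h/2)
    o=cv2.resize(im[y:y+h,x:x+w],None,fx=k,fy=k,interpolation=cv2.INTER_CUBIC)
    if draw:
      for P,col in polys:
        q=((proj(n,P)-[x,y]+.5)*k-.5)*16
        cv2.polylines(o,[q.round().astype(np.int32)],False,col,1,cv2.LINE_AA,4)
    return o
E
python3 - <<'E'
from ov import *
ims={n:cv2.imread(f"pics/{n}0.png") for n in("top","scene")}
v=np.array([.5055,-.2075,0]);va=np.radians(-22.5)  # block long axis guess
V=[(circ(.033,.056)@np.eye(3)+v,(0,0,255)),(box(.040,.042,.04)@rz(va).T+v,(0,255,0)),(box(.040,.042,0)@rz(va).T+v,(0,255,0))]
for i in range(4):
    a=va+np.pi/4+i*np.pi/2; V.append((np.array([[.036,0,.041],[.044,0,.041]])@rz(a).T+v,[(255,0,0),(0,255,255),(255,0,255),(255,255,0)][i]))
rows=[]
for n in("top","scene"):
    c=v+[0,0,.04]
    rows.append(np.hstack([tile(n,ims[n],c,V,draw=False),tile(n,ims[n],c,V)]))
cv2.imwrite("pics/ov1.png",np.vstack(rows))
E
```

```text
(no output)
```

View pics/ov1.png

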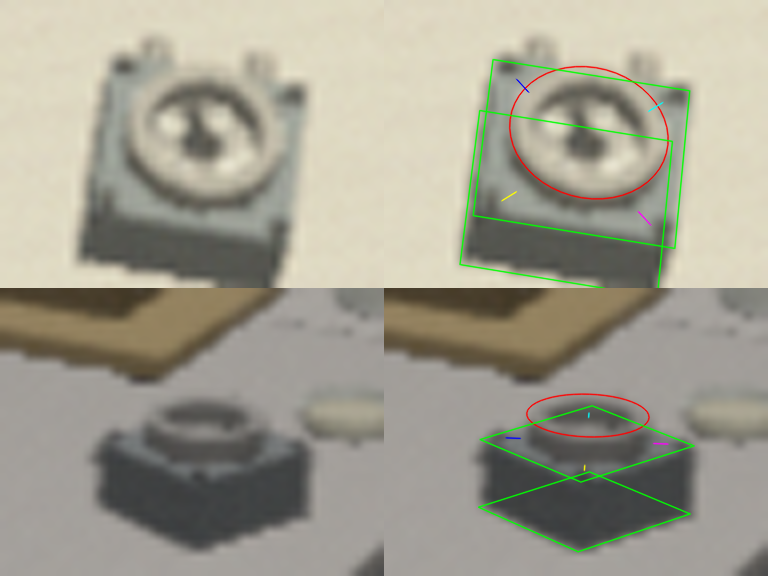

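The overlay fits in both views: bonnet at top crop (205,132) and scene crop (203,416). The small dark spots near the corners leave it unclear which one is the mark, so I'll use averaged frames with stretched contrast.

Run:
```python
from ov import *
ims={n:np.mean([cams.read_camera(n).astype(float) for _ in range(6)],0).clip(0,255).astype(np.uint8) for n in("top","scene")}
for n in ims: cv2.imwrite(f"pics/{n}avg.png",ims[n])
v=np.array([.505,-.208,0]);va=np.radians(-22.5)
for i in range(4):
    a=va+np.pi/4+i*np.pi/2
    for n in ims:
        P=np.array([[r,0,.041] for r in np.arange(.034,.058,.002)])@rz(a).T+v
        q=proj(n,P).astype(np.float32)
        g=cv2.remap(cv2.cvtColor(ims[n],cv2.COLOR_BGR2GRAY),q[None,:,0],q[None,:,1],cv2.INTER_LINEAR)
        print(i,n,g[0])
V=[]
for i in range(4):
    a=va+np.pi/4+i*np.pi/2
    V.append((np.array([[.036,0,.041],[.044,0,.041]])@rz(a).T+v,[(255,0,0),(0,255,255),(255,0,255),(255,255,0)][i]))
def st(o,lo,hi):return ((o.astype(float)-lo)*255/(hi-lo)).clip(0,255).astype(np.uint8)
rows=[]
for n,lo,hi in(("top",60,230),("scene",40,170)):
    im=st(ims[n],lo,hi);c=v+[0,0,.045]
    rows.append(np.hstack([tile(n,im,c,V,12,33,25,False),tile(n,im,c,V,12,33,25)]))
cv2.imwrite("pics/ov2.png",np.vstack(rows))
```

```text
0 top [183 184 179 170 162 154 145 130 108 103 126 147]
0 scene [109 116 120 120 116 110 101  93  99 106 122 137]
1 top [154 158 158 158 154 143 130 112  95  96  95  92]
1 scene [90 93 96 98 94 90 85 80 75 71 70 69]
2 top [140 153 158 156 147 135 117 103 101 109 119 146]
2 scene [104 112 118 119 118 113 106  99  97  95 110 125]
3 top [165 178 178 169 156 142 126 117 109 110 115 142]
3 scene [ 88  88  87  86  86  85  87  90  94  97 101 103]
```

View pics/ov2.png

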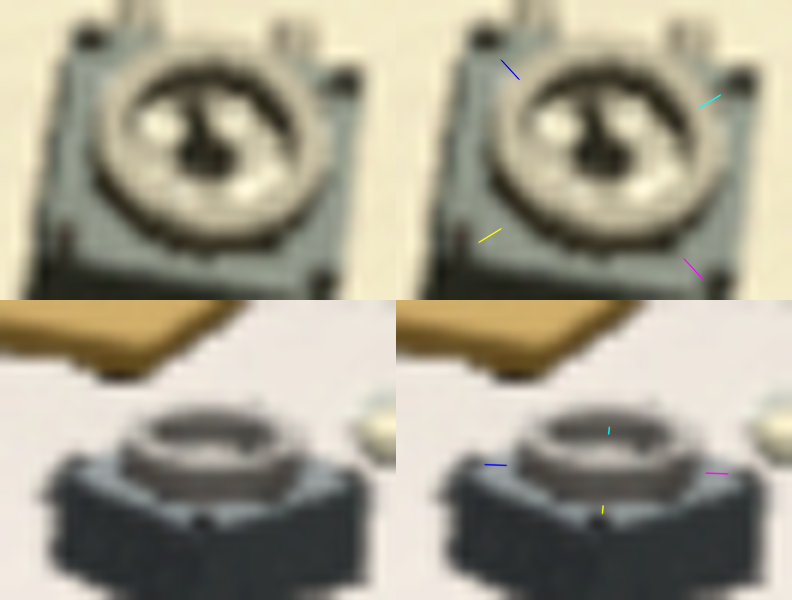

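The four corner blobs (top crop (90,40), (345,80), (65,240), (325,280)) look like bolts. The top view also shows the rotor's dark bore at (207,155), with the keyway slot running up to about (192,105). I'll measure the slot angle by polar sampling, and measure the key too.

Run:
```python
from ov import *
ims={n:cv2.imread(f"pics/{n}avg.png") for n in("top","scene")}
g=cv2.cvtColor(ims["top"],cv2.COLOR_BGR2GRAY)
v=np.array([.505,-.208,0])
for z in(.041,.045,.049):
    print('z',z,'bore px->',back('top',proj('top',v+[0,0,z]),z)[0][:2])
    a=np.radians(np.arange(-60,90,7.5));L=[]
    for r in(.012,.015,.018):
        q=proj('top',np.c_[r*np.cos(a),r*np.sin(a),0*a+z]+v).astype(np.float32)
        L.append(cv2.remap(g,q[None,:,0],q[None,:,1],cv2.INTER_CUBIC)[0].astype(int))
    print(np.degrees(a).round()[[0,-1]],*L,sep='\n')
u=proj('top',v+[0,0,.045])[0];x,y=int(u[0]-16.5),int(u[1]-12.5)
b=np.array([[207,155]])/12-.5+.04+[x,y]
for z in(.039,.045,.051):print('bore',z,back('top',b,z)[0])
# overlay key + stand, and new valve
k=np.array([.496,.2455,.046]);ka=np.radians(-20)
bar=np.array([[-.026,-.007],[.03,-.007],[.03,-.004],[.05,-.004],[.05,.004],[.03,.004],[.03,.007],[-.026,.007],[-.026,-.007]])
K=[(circ(.028,.005)+k,(0,0,255)),(np.c_[bar,0*bar[:,0]+.042]@rz(ka).T+k,(0,255,0)),(box(.038,.038,0)@rz(np.radians(-15)).T+k,(255,0,0)),(box(.038,.038,-.046)@rz(np.radians(-15)).T+k,(255,0,0))]
rows=[np.hstack([tile(n,ims[n],k,K,10,38,29,False),tile(n,ims[n],k,K,10,38,29)]) for n in ims]
cv2.imwrite("pics/ov3.png",np.vstack(rows))
```

```text
z 0.041 bore px-> [ 0.505 -0.208]
[-60.  82.]
[155 154 154 147 135 113  91  88 106 135 159 172 180 180 174 172 176 183
 190 196]
[189 199 200 193 172 142 101  92 127 168 194 213 212 204 194 184 182 185
 192 199]
[195 209 214 209 185 157 112  95 123 165 201 213 220 211 189 181 183 186
 190 192]
z 0.045 bore px-> [ 0.505 -0.208]
[-60.  82.]
[192 195 197 185 169 146 112  91  97 126 160 181 194 200 194 184 175 172
 175 181]
[203 213 214 207 186 164 124  96 101 137 172 202 215 216 211 198 187 182
 184 190]
[190 205 203 194 181 167 132 107 111 137 171 197 213 221 210 190 182 182
 186 190]
z 0.049 bore px-> [ 0.505 -0.208]
[-60.  82.]
[210 213 213 205 186 170 140 108  93 104 134 165 187 202 210 206 194 181
 170 168]
[202 209 202 194 182 170 145 115 102 113 137 171 201 212 217 215 204 191
 183 183]
[169 182 190 183 165 154 136 117 113 125 149 174 190 211 219 210 191 182
 182 185]
bore 0.039 [ 0.51005015 -0.21074871  0.039     ]
bore 0.045 [ 0.50656351 -0.20862694  0.045     ]
bore 0.051 [ 0.50307687 -0.20650516  0.051     ]
```

View pics/ov3.png

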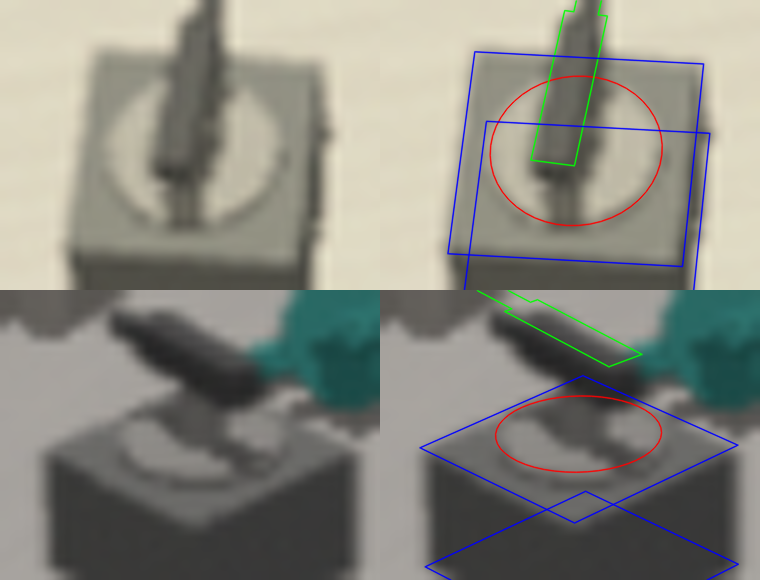

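The key overlay agrees with the picture in both views: axis ≈ (0.495, 0.246), pointer yaw ≈ −20°. The keyway is at about −5° world. That matches a mark at −67.5° (0.5–1.25 rad rule). I'll check the furniture clearance while setting out.

Run:
```python
from ov import *
np.set_printoptions(precision=3,suppress=True)
print('oven base front',back('top',[[240,165],[325,156],[88,194],[183,182]],0))
print('oven in scene: left/right bottom',back('scene',[[225,200],[268,162]],0.0))
print('board',back('top',[[385,142],[512,130]],0))
print('turq/weight/crucible',back('top',[[253,190],[289,197],[286,175]],.02))
```

```text
oven base front [[ 0.646  0.133  0.   ]
 [ 0.623 -0.172  0.   ]
 [ 0.632  0.662  0.   ]
 [ 0.615  0.339  0.   ]]
oven in scene: left/right bottom [[ 0.68   0.087  0.   ]
 [ 0.746 -0.401  0.   ]]
board [[ 0.639 -0.402  0.   ]
 [ 0.598 -0.88   0.   ]]
turq/weight/crucible [[ 0.524  0.111  0.02 ]
 [ 0.474 -0.002  0.02 ]
 [ 0.56  -0.012  0.02 ]]
```

>>> arm_command:
  series: "30.3 -20.4 -2 0 0;30.3 -20.4 -2 0 0;30.3 -20.4 -2 0 0;30.3 -20.4 -2 0 0;30.3 -20.4 -2 0 0;30.3 -20.4 -2 0 0;30.3 -20.4 -2 0 0;30.3 -20.4 -2 0 0;30.3 -20.4 -2 0 0;30.3 -20.4 -2 0 0;30.3 -20.4 -2 0 0;30.3 -20.4 -2 0 0;30.3 -20.4 -2 0 0;30.3 -20.4 -2 0 0;0 0 0 0 0"

```text
time_s: 1.95
tool_pos: [0.5056, -0.2415, 0.2515]
tool_rot: [-179.9, -0.3, 14.8]
force: [0.3, -0.3, 0.8]
grip_width: 0.0872
grasp_force: 0.0
```

>>> arm_command:
  series: "0 0 0 -0.125 0;0 0 0 -0.125 0;0 0 0 -0.125 0;0 0 0 -0.125 0;0 0 0 -0.125 0;0 0 0 -0.125 0;0 0 0 -0.125 0;0 0 0 -0.125 0;0 0 0 -0.125 0;0 0 0 -0.125 0;0 0 0 -0.125 0;0 0 0 -0.125 0;0 0 0 -0.125 0;0 0 0 -0.125 0;0 0 0 -0.125 0;0 0 0 -0.125 0;0 0 0 -0.125 0;0 0 0 -0.125 0;0 0 0 -0.125 0;0 0 0 -0.125 0"

```text
time_s: 3.62
tool_pos: [0.4999, -0.2505, 0.2506]
tool_rot: [-180.0, 0.0, 157.7]
force: [-0.5, 0.1, -0.3]
grip_width: 0.0872
grasp_force: 0.0
```

>>> arm_command:
  series: "0 0 0 -0.047 0;13.4 35.7 0 0 0;13.4 35.7 0 0 0;13.4 35.7 0 0 0;13.4 35.7 0 0 0;13.4 35.7 0 0 0;13.4 35.7 0 0 0;13.4 35.7 0 0 0;13.4 35.7 0 0 0;13.4 35.7 0 0 0;13.4 35.7 0 0 0;13.4 35.7 0 0 0;13.4 35.7 0 0 0;13.4 35.7 0 0 0;0 0 20 0 0;0 0 30 0 0;0 0 20 0 0;0 0 0 0 0;0 0 0 0 0"

```text
time_s: 5.2
tool_pos: [0.4946, 0.245, 0.1801]
tool_rot: [-179.9, -0.1, 160.0]
force: [0.4, -0.0, 0.5]
grip_width: 0.087
grasp_force: 0.0
```

Run:
```python
from ov import *
from cell import telemetry
o=telemetry.get_obs();print(o['tool_pos'],o['tool_rot'],o['qpos'])
ims={n:cams.read_camera(n) for n in("top","scene")}
p=o['tool_pos'];k=np.array([.495,.246,.046])
K=[(np.array([p,p+[0,0,-.12]]),(0,0,255)),(np.array([k+[0,0,.03],k+[0,0,.045]]),(0,255,0))]
cv2.imwrite("pics/ov4.png",np.hstack([tile(n,ims[n],k+[0,0,.06],K,8,48,64) for n in ims]))
```

```text
[0.49458071 0.2449573  0.1800938 ] [-1.79936154e+02 -8.42716746e-02  1.60013634e+02] [ 21.36409162  15.62493094 -58.04752477  98.91255425  13.7728839
  73.23850437  30.23986796]
```

View pics/ov4.png

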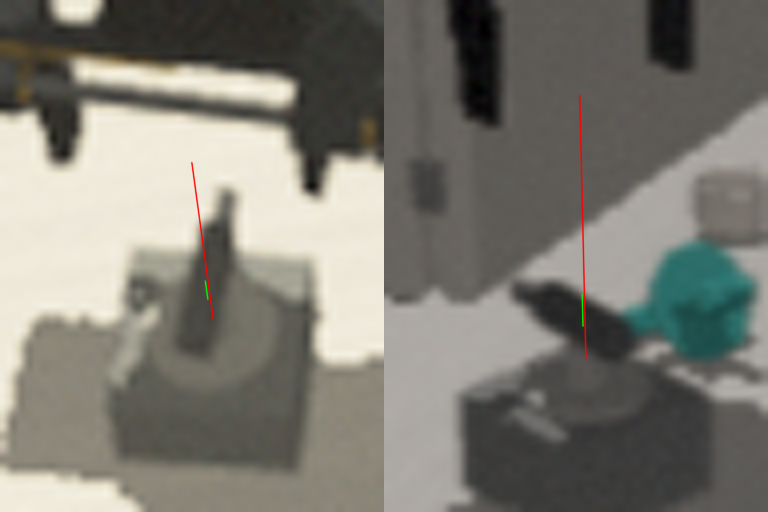

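>>> arm_command:
  series: "0 0 30 0 0;0 0 30 0 0;0 0 30 0 0;0 0 20 0 0;0 0 10 0 0;0 0 0 0 0;0 0 0 0 0;0 0 0 0 255;0 0 0 0 255;0 0 0 0 255;0 0 0 0 255;0 0 0 0 255;0 0 0 0 255;0 0 0 0 255;0 0 0 0 255"
  squeeze: 20

```text
time_s: 6.55
tool_pos: [0.4949, 0.2454, 0.0605]
tool_rot: [-180.0, -0.0, 160.0]
force: [-0.2, 0.1, -0.1]
grip_width: 0.0418
grasp_force: 0.0
```

>>> arm_command:
  series: "0 0 0 0 255;0 0 0 0 255;0 0 0 0 255;0 0 0 0 255;0 0 0 0 255;0 0 0 0 255;0 0 0 0 255;0 0 0 0 255;0 0 0 0 255;0 0 0 0 255"
  squeeze: 45

```text
time_s: 7.38
tool_pos: [0.495, 0.2455, 0.0605]
tool_rot: [-180.0, -0.0, 160.0]
force: [0.8, -0.4, -0.4]
grip_width: 0.0165
grasp_force: 45.0
```

>>> arm_command:
  series: "0 0 0 0 255;0 0 0 0 255;0 0 0 0 255;0 0 0 0 255"

```text
time_s: 7.72
tool_pos: [0.4949, 0.2454, 0.0605]
tool_rot: [-180.0, -0.0, 160.0]
force: [0.4, 0.6, -1.6]
grip_width: 0.0163
grasp_force: 45.0
```

>>> arm_command:
  series: "0 0 -3 0 255;0 0 -6 0 255;0 0 -12 0 255;0 0 -20 0 255;0 0 -20 0 255;0 0 -20 0 255;0 0 -20 0 255;0 0 -12 0 255;0 0 -6 0 255;0 0 -1 0 255;0 0 0 0 255;0 0 0 0 255"

```text
time_s: 8.72
tool_pos: [0.4944, 0.2449, 0.1795]
tool_rot: [-179.9, -0.1, 160.0]
force: [0.1, -1.1, -2.6]
grip_width: 0.0161
grasp_force: 45.0
```

Run:
```python
from ov import *
from cell import telemetry
o=telemetry.get_obs();print(o['tool_pos'],o['tool_rot'],o['force'],o['wrist_torque'],o['grip_width'])
ims={n:np.mean([cams.read_camera(n).astype(float) for _ in range(2)],0).astype(np.uint8) for n in("top","scene")}
k=o['tool_pos']-[0,0,.014];ka=np.radians(o['tool_rot'][2]-180)
bar=np.array([[-.026,-.007],[.03,-.007],[.03,-.004],[.05,-.004],[.05,.004],[.03,.004],[.03,.007],[-.026,.007],[-.026,-.007]])
K=[(circ(.028,.0)+k,(0,0,255)),(np.c_[bar,0*bar[:,0]+.033]@rz(ka).T+k,(0,255,0)),(np.array([[0,0,0],[0,0,-.042]])+k,(0,0,255)),(np.array([[.02,0,0],[.02,0,-.028]])@rz(ka).T+k,(255,0,0))]
rows=[np.hstack([tile(n,ims[n],k,K,10,38,29,False),tile(n,ims[n],k,K,10,38,29)]) for n in ims]
cv2.imwrite("pics/ov5.png",np.vstack(rows))
```

```text
[0.49442801 0.24494469 0.17946924] [-1.79926033e+02 -7.46338201e-02  1.60010836e+02] [ 0.05295723 -1.10887938 -2.59626485] [ 0.06734282 -0.14606349 -0.02171994] 0.016082852058042666
```

View pics/ov5.png

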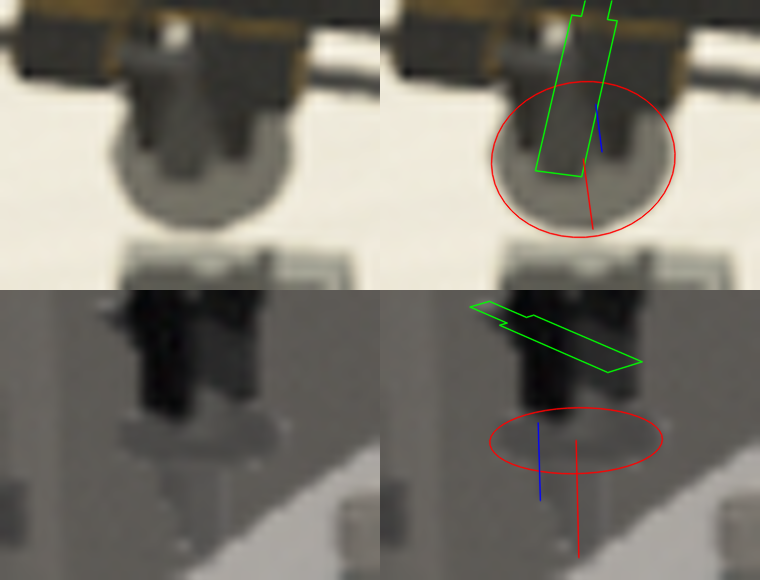

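The key hangs in the grip as modelled, with flange at top crop (201,157) and shaft tip at scene crop (188,548). There may be a few degrees of lean. Now to the valve.

>>> arm_command:
  series: "-11.7 -30.2 0 0 255;-11.7 -30.2 0 0 255;-11.7 -30.2 0 0 255;-11.7 -30.2 0 0 255;-11.7 -30.2 0 0 255;-11.7 -30.2 0 0 255;-11.7 -30.2 0 0 255;-11.7 -30.2 0 0 255;-11.7 -30.2 0 0 255;-11.7 -30.2 0 0 255;-11.7 -30.2 0 0 255;-11.7 -30.2 0 0 255;-11.7 -30.2 0 0 255;-12.2 -29.8 0 0 255;0 0 0 -0.105 255;0 0 0 -0.105 255;0 0 0 -0.105 255;0 0 0 -0.105 255;0 0 0 -0.105 255;0 0 0 0 255"

```text
time_s: 10.58
tool_pos: [0.5049, -0.2075, 0.18]
tool_rot: [180.0, -0.0, -169.7]
force: [0.5, 0.4, -2.0]
grip_width: 0.0164
grasp_force: 45.0
```

>>> arm_command:
  series: "0 0 10 0 255;0 0 15 0 255;0 0 15 0 255;0 0 10 0 255;0 0 0 0 255;0 0 0 0 255;0 0 0 0 255"

```text
time_s: 11.17
tool_pos: [0.5055, -0.2077, 0.131]
tool_rot: [-180.0, 0.0, -169.9]
force: [1.2, 0.1, -1.9]
grip_width: 0.0167
grasp_force: 45.0
```

Run:
```python
from ov import *
from cell import telemetry
o=telemetry.get_obs();print(o['tool_pos'],o['tool_rot'],o['force'],o['wrist_torque'],o['qpos'])
ims={n:np.mean([cams.read_camera(n).astype(float) for _ in range(3)],0).astype(np.uint8) for n in("top","scene")}
k=o['tool_pos']-[0,0,.014];ka=np.radians(o['tool_rot'][2]-180)
v=np.array([.505,-.208,0])
K=[(circ(.028,.0)+k,(0,0,255)),(np.array([[0,0,0],[0,0,-.042]])+k,(0,0,255)),(np.array([[.02,0,0],[.02,0,-.028]])@rz(ka).T+k,(255,0,0)),(circ(.033,.056)+v,(0,255,0))]
rows=[np.hstack([tile(n,ims[n],k+[0,0,-.04],K,10,38,29,False),tile(n,ims[n],k+[0,0,-.04],K,10,38,29)]) for n in ims]
cv2.imwrite("pics/ov6.png",np.vstack(rows))
```

```text
[ 0.50551573 -0.20769223  0.13100994] [-1.79975845e+02  3.98076509e-02 -1.69933438e+02] [ 1.16333507  0.10651578 -1.85752333] [ 0.10575272 -0.092908   -0.02476047] [ 59.4511614   14.20594509 -44.98526818 103.34410179  10.88192277
  66.83598778 111.10563484]
```

View pics/ov6.png

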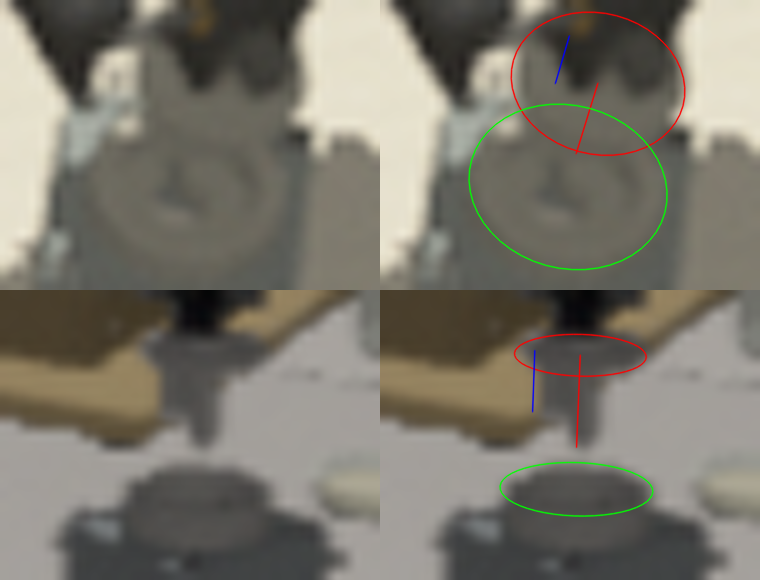

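The shaft hangs straight above the bonnet: flange at scene crop (205,352), tip at (205,440), bonnet centre at about (200,490). Horizontal agreement is within about 2 mm, so I'll descend by feel.

>>> arm_command:
  series: "0 0 10 0 255;0 0 8 0 255;0 0 3 0 255;0 0 0 0 255;0 0 0 0 255"

```text
time_s: 11.88
tool_pos: [0.5047, -0.2074, 0.1089]
tool_rot: [180.0, -0.0, -169.9]
force: [0.5, 0.7, -1.8]
grip_width: 0.0161
grasp_force: 45.0
```

>>> arm_command:
  series: "0 0 2 0 255;0 0 2 0 255;0 0 0 0 255;0 0 0 0 255"

```text
time_s: 12.22
tool_pos: [0.505, -0.2077, 0.1055]
tool_rot: [-180.0, -0.0, -169.9]
force: [0.2, 0.2, -1.0]
grip_width: 0.0168
grasp_force: 45.0
```

>>> arm_command:
  series: "0 0 2 0 255;0 0 2 0 255;0 0 0 0 255;0 0 0 0 255"

```text
time_s: 12.55
tool_pos: [0.5049, -0.2077, 0.1014]
tool_rot: [180.0, -0.0, -169.9]
force: [-0.3, 0.5, -2.4]
grip_width: 0.0162
grasp_force: 45.0
```

>>> arm_command:
  series: "0 0 1 0 255;0 0 1 0 255;0 0 1 0 255;0 0 0 0 255;0 0 0 0 255"

```text
time_s: 12.97
tool_pos: [0.505, -0.2076, 0.0984]
tool_rot: [180.0, -0.0, -169.9]
force: [-0.4, -0.0, -1.2]
grip_width: 0.0163
grasp_force: 45.0
```

>>> arm_command:
  series: "0 0 1 0 255;0 0 1 0 255;0 0 1 0 255;0 0 0 0 255;0 0 0 0 255"

```text
time_s: 13.38
tool_pos: [0.505, -0.2077, 0.0954]
tool_rot: [180.0, -0.0, -169.9]
force: [0.1, -0.1, -2.1]
grip_width: 0.0165
grasp_force: 45.0
```

>>> arm_command:
  series: "0 0 1 0 255;0 0 1 0 255;0 0 0 0 255;0 0 0 0 255"

```text
time_s: 13.72
tool_pos: [0.505, -0.2077, 0.0934]
tool_rot: [180.0, -0.0, -169.9]
force: [0.4, 0.5, -2.0]
grip_width: 0.0158
grasp_force: 45.0
```

>>> arm_command:
  series: "0 0 1 0 255;0 0 1 0 255;0 0 0 0 255;0 0 0 0 255"

```text
time_s: 14.05
tool_pos: [0.505, -0.2076, 0.0914]
tool_rot: [180.0, -0.0, -169.9]
force: [0.3, -0.1, -2.4]
grip_width: 0.0161
grasp_force: 45.0
```

>>> arm_command:
  series: "0 0 1 0 255;0 0 1 0 255;0 0 0 0 255;0 0 0 0 255"

```text
time_s: 14.38
tool_pos: [0.505, -0.2077, 0.0895]
tool_rot: [180.0, -0.0, -169.9]
force: [-0.4, -0.4, -2.5]
grip_width: 0.0166
grasp_force: 45.0
```

>>> arm_command:
  series: "0 0 1 0 255;0 0 1 0 255;0 0 0 0 255;0 0 0 0 255"

```text
time_s: 14.72
tool_pos: [0.505, -0.2077, 0.0875]
tool_rot: [-180.0, -0.0, -169.9]
force: [0.8, -1.0, -2.1]
grip_width: 0.0162
grasp_force: 45.0
```

>>> arm_command:
  series: "0 0 1 0 255;0 0 1 0 255;0 0 0 0 255;0 0 0 0 255"

```text
time_s: 15.05
tool_pos: [0.505, -0.2077, 0.0855]
tool_rot: [-180.0, -0.0, -169.9]
force: [0.5, -0.5, -2.5]
grip_width: 0.0163
grasp_force: 45.0
```

>>> arm_command:
  series: "0 0 1 0 255;0 0 1 0 255;0 0 0 0 255;0 0 0 0 255"

```text
time_s: 15.38
tool_pos: [0.5051, -0.2078, 0.0838]
tool_rot: [-180.0, -0.0, -169.9]
force: [-0.3, 0.1, 0.7]
grip_width: 0.0162
grasp_force: 45.0
```

>>> arm_command:
  series: "0 0 1 0 255;0 0 0.5 0 255;0 0 0 0 255;0 0 0 0 255"

```text
time_s: 15.72
tool_pos: [0.5051, -0.2077, 0.0823]
tool_rot: [-180.0, -0.0, -169.9]
force: [-2.5, 0.7, 3.3]
grip_width: 0.0165
grasp_force: 45.0
```

>>> arm_command:
  series: "0 0 0 0.03 255;0 0 0 0.03 255;0 0 0 0.03 255;0 0 0 0 255"

```text
time_s: 16.05
tool_pos: [0.5052, -0.2075, 0.0823]
tool_rot: [-180.0, 0.0, -175.1]
force: [-0.8, 0.3, 2.7]
grip_width: 0.0162
grasp_force: 45.0
```

>>> arm_command:
  series: "0 0 0 0.03 255;0 0 0 0.03 255;0 0 0 0.03 255;0 0 0 0 255"

```text
time_s: 16.38
tool_pos: [0.5053, -0.2074, 0.0822]
tool_rot: [180.0, 0.0, 179.8]
force: [-0.7, 0.6, 3.2]
grip_width: 0.0164
grasp_force: 45.0
```

>>> arm_command:
  series: "0 0 0 0.03 255;0 0 0 0.03 255;0 0 0 0 255"

```text
time_s: 16.63
tool_pos: [0.5051, -0.2078, 0.0818]
tool_rot: [-180.0, 0.0, 176.4]
force: [0.0, -0.0, -2.1]
grip_width: 0.0165
grasp_force: 45.0
```

>>> arm_command:
  series: "0 0 0 0.03 255;0 0 0 0.03 255;0 0 0 0 255"

```text
time_s: 16.88
tool_pos: [0.5048, -0.2079, 0.0814]
tool_rot: [-180.0, -0.0, 173.0]
force: [-0.0, -0.5, -1.4]
grip_width: 0.0166
grasp_force: 45.0
```

The key dropped in at about yaw 176° (force back to free weight). I'll check that the wrist torque shows it's free.

```bash
python3 -c "
from cell import telemetry as t;o=t.get_obs();print(o['force'],o['wrist_torque'],o['tool_rot'])"
```

```text
[-0.01716785 -0.46496274 -1.39494089] [ 0.0397073  -0.25637546  0.04009572] [-1.79997310e+02 -1.18303976e-02  1.72957538e+02]
```

>>> arm_command:
  series: "0 0 0 -0.025 255;0 0 1 0 255;0 0 1 0 255;0 0 0 0 255"

```text
time_s: 17.22
tool_pos: [0.5049, -0.2077, 0.0797]
tool_rot: [180.0, -0.0, 174.4]
force: [-0.1, -0.1, -2.2]
grip_width: 0.0163
grasp_force: 45.0
```

```bash
python3 -c "
from cell import telemetry as t;o=t.get_obs();print(o['force'],o['wrist_torque'],o['tool_rot'])"
```

```text
[-0.13378849 -0.10877589 -2.18351608] [-0.02919105 -0.25226915  0.00185318] [ 1.79997751e+02 -1.59622447e-02  1.74372833e+02]
```

>>> arm_command:
  series: "0 0 1.5 0 255;0 0 1.5 0 255;0 0 1.5 0 255;0 0 0 0 255;0 0 0 0 255"

```text
time_s: 17.63
tool_pos: [0.5049, -0.2077, 0.0753]
tool_rot: [-180.0, -0.0, 174.3]
force: [0.2, -0.0, -2.0]
grip_width: 0.0163
grasp_force: 45.0
```

>>> arm_command:
  series: "0 0 1 0 255;0 0 1 0 255;0 0 1 0 255;0 0 0 0 255;0 0 0 0 255"

```text
time_s: 18.05
tool_pos: [0.505, -0.2077, 0.0724]
tool_rot: [-180.0, -0.0, 174.3]
force: [0.6, -0.5, -3.1]
grip_width: 0.0162
grasp_force: 45.0
```

>>> arm_command:
  series: "0 0 0.7 0 255;0 0 0.7 0 255;0 0 0 0 255;0 0 0 0 255"

```text
time_s: 18.38
tool_pos: [0.505, -0.2077, 0.0711]
tool_rot: [-180.0, -0.0, 174.3]
force: [0.1, -0.3, -2.5]
grip_width: 0.0159
grasp_force: 45.0
```

>>> arm_command:
  series: "0 0 0.7 0 255;0 0 0 0 255;0 0 0 0 255"

```text
time_s: 18.63
tool_pos: [0.5052, -0.2077, 0.0706]
tool_rot: [-180.0, 0.0, 174.3]
force: [1.1, -0.4, -1.2]
grip_width: 0.0162
grasp_force: 45.0
```

>>> arm_command:
  series: "0 0 0.6 0 255;0 0 0 0 255;0 0 0 0 255"

```text
time_s: 18.88
tool_pos: [0.5053, -0.2077, 0.0704]
tool_rot: [-180.0, 0.0, 174.3]
force: [-0.8, 0.4, 3.9]
grip_width: 0.0166
grasp_force: 45.0
```

>>> arm_command:
  series: "0 0 0.5 0 255;0 0 0 0 255;0 0 0 0 255"

```text
time_s: 19.13
tool_pos: [0.5053, -0.2077, 0.0704]
tool_rot: [-180.0, 0.0, 174.3]
force: [-2.4, 1.0, 8.7]
grip_width: 0.0167
grasp_force: 45.0
```

The flange is seated: a hard stop at TCP z 0.0704, as expected. I'll ease the pressure a little and turn clockwise.

>>> arm_command:
  series: "0 0 -0.5 0 255;0 0 0 0.05 255;0 0 0 0.07 255;0 0 0 0.07 255;0 0 0 0.07 255;0 0 0 0.07 255;0 0 0 0 255"

```text
time_s: 19.72
tool_pos: [0.5059, -0.2074, 0.0704]
tool_rot: [180.0, 0.1, 155.4]
force: [1.0, -0.0, 5.4]
grip_width: 0.0164
grasp_force: 45.0
```

```bash
python3 -c "
from cell import telemetry as t;o=t.get_obs();print(o['force'],o['wrist_torque'],o['tool_rot'])"
```

```text
[ 1.03731529 -0.0112425   5.35152505] [ 0.26920706 -0.31968578  0.08902247] [1.79982665e+02 8.87207137e-02 1.55377203e+02]
```

>>> arm_command:
  series: "0 0 0 0.07 255;0 0 0 0.07 255;0 0 0 0.07 255;0 0 0 0.07 255;0 0 0 0.07 255;0 0 0 0.07 255;0 0 0 0.07 255;0 0 0 0.06 255;0 0 0 0 255"

```text
time_s: 20.47
tool_pos: [0.5062, -0.2077, 0.0704]
tool_rot: [179.9, 0.1, 124.0]
force: [2.6, -0.5, 3.8]
grip_width: 0.0163
grasp_force: 45.0
```

```bash
python3 -c "
from cell import telemetry as t;o=t.get_obs();print(o['force'],o['wrist_torque'],o['tool_rot'])"
```

```text
[ 2.61786478 -0.54120361  3.76839575] [ 0.06885502 -0.58538101  0.13746431] [1.79908901e+02 1.07792407e-01 1.23973430e+02]
```

>>> arm_command:
  series: "0 0 0 0.04 255;0 0 0 0.04 255;0 0 0 0.04 255;0 0 0 0 255"

```text
time_s: 20.8
tool_pos: [0.5063, -0.2078, 0.0704]
tool_rot: [179.9, 0.1, 117.2]
force: [3.4, -0.7, 3.3]
grip_width: 0.0161
grasp_force: 45.0
```

```bash
python3 -c "
from cell import telemetry as t;o=t.get_obs();print(o['force'],o['wrist_torque'],o['tool_rot'])"
```

```text
[ 3.40641276 -0.67582335  3.31359188] [-0.0149813  -0.73425965  0.08531167] [1.79893385e+02 1.01675638e-01 1.17175742e+02]
```

>>> arm_command:
  series: "0 0 0 0.03 255;0 0 0 0.03 255;0 0 0 0 255"

```text
time_s: 21.05
tool_pos: [0.5062, -0.2078, 0.0704]
tool_rot: [179.9, 0.1, 113.8]
force: [4.2, -0.0, 4.2]
grip_width: 0.0163
grasp_force: 45.0
```

```bash
python3 -c "
from cell import telemetry as t;o=t.get_obs();print(o['force'],o['wrist_torque'],o['tool_rot'])"
```

```text
[ 4.24539189 -0.03998595  4.18157124] [-0.04129853 -0.89102685  0.12469993] [1.79889685e+02 9.32400720e-02 1.13754786e+02]
```

>>> arm_command:
  series: "0 0 0 0.025 255;0 0 0 0 255"

```text
time_s: 21.22
tool_pos: [0.5062, -0.2078, 0.0704]
tool_rot: [179.9, 0.1, 112.2]
force: [4.1, -1.0, 5.0]
grip_width: 0.0165
grasp_force: 45.0
```

```bash
python3 -c "
from cell import telemetry as t;o=t.get_obs();print(o['force'],o['wrist_torque'],o['tool_rot'])"
```

```text
[ 4.08838203 -0.96597535  5.00444136] [-0.09258183 -1.07497403  0.18633363] [1.79890530e+02 8.55861223e-02 1.12211669e+02]
```

>>> arm_command:
  series: "0 0 0 0.025 255;0 0 0 0 255"

```text
time_s: 21.38
tool_pos: [0.5061, -0.2079, 0.0704]
tool_rot: [179.9, 0.1, 110.7]
force: [4.6, -0.7, 4.9]
grip_width: 0.0167
grasp_force: 45.0
```

```bash
python3 -c "
from cell import telemetry as t;o=t.get_obs();print(o['force'],o['wrist_torque'],o['tool_rot'])"
```

```text
[ 4.58771386 -0.69875496  4.94995852] [-0.10493737 -1.33160942  0.1119191 ] [1.79891264e+02 8.40043329e-02 1.10706020e+02]
```

>>> arm_command:
  series: "-0.3 0.8 0 0 255;0 0 0 0.025 255;0 0 0 0 255"

```text
time_s: 21.63
tool_pos: [0.5062, -0.2079, 0.0704]
tool_rot: [180.0, 0.0, 109.3]
force: [3.5, -0.7, 7.1]
grip_width: 0.0165
grasp_force: 45.0
```

```bash
python3 -c "
from cell import telemetry as t;o=t.get_obs();print(o['force'],o['wrist_torque'],o['tool_rot'],o['tool_pos'],o['effort'],o['qpos'])"
```

```text
[ 3.51626417 -0.65967503  7.08240961] [-0.10611346 -0.81520222  0.09740016] [1.79980224e+02 4.28287524e-02 1.09280799e+02] [ 0.50623365 -0.2078678   0.07036987] [  0.7331825  -34.68908072  -2.84403205 -22.24813342   0.04379888
   1.24741204  -0.35404857] [ 47.23892812  15.94316243 -31.36138222 106.92099984   9.55922336
  59.67889014  31.29441469]
```

>>> arm_command:
  series: "0 0.3 -0.3 0.025 255;0 0 0 0.025 255;0 0 0 0 255"

```text
time_s: 21.88
tool_pos: [0.5063, -0.2079, 0.0704]
tool_rot: [180.0, 0.0, 106.4]
force: [3.8, -1.1, 5.6]
grip_width: 0.0162
grasp_force: 45.0
```

```bash
python3 -c "
from cell import telemetry as t;o=t.get_obs();print(o['force'],o['wrist_torque'],o['tool_rot'],o['tool_pos'],o['grip_width'])"
```

```text
[ 3.80391563 -1.11490918  5.63920558] [-0.1856786  -0.87898349  0.23832889] [1.79998133e+02 3.82204034e-02 1.06390260e+02] [ 0.50628859 -0.2078699   0.0704078 ] 0.016195259099201356
```

>>> arm_command:
  series: "0 0 0 0.02 255;0 0 0 0 255;0 0 0 0 255"

```text
time_s: 22.13
tool_pos: [0.5063, -0.2079, 0.0704]
tool_rot: [180.0, 0.0, 105.3]
force: [3.7, -0.5, 5.6]
grip_width: 0.0163
grasp_force: 45.0
```

Run:
```python
from ov import *
from cell import telemetry as t
for _ in range(4):
    i=cams.read_camera("top");o=t.get_obs();print(o['force'],o['wrist_torque'],o['tool_rot'],o['effort'][6])
ims={n:np.mean([cams.read_camera(n).astype(float) for _ in range(4)],0).astype(np.uint8) for n in("top","scene")}
v=np.array([.506,-.208,.056])
rows=[]
for n in ims:
    K=[]
    for a,c in((-67.5,(0,255,0)),(-73.6,(0,0,255))):
        K.append((np.array([[-.026,0,.042],[.05,0,.034]])@rz(np.radians(a)).T+v,c))
    K.append((np.array([[.036,0,-.014],[.044,0,-.014]])@rz(np.radians(-67.5)).T+v,(255,0,255)))
    rows.append(np.hstack([tile(n,ims[n],v+[0,0,.02],K,10,38,29,False),tile(n,ims[n],v+[0,0,.02],K,10,38,29)]))
cv2.imwrite("pics/ov7.png",np.vstack(rows))
```

```text
[ 4.13089947 -0.95596403  4.8842333 ] [-0.16831986 -0.92177572  0.34519893] [1.79996712e+02 4.47048348e-02 1.05317381e+02] -0.303590577095747
[ 2.37385882 -0.40610558  5.67766355] [-0.17183635 -0.8915073   0.31529874] [1.79994620e+02 4.48740376e-02 1.05319750e+02] -0.30087193474173546
[ 2.63234115 -0.09733746  5.94578754] [-0.08265877 -0.89747794  0.30446305] [1.79994513e+02 4.50758910e-02 1.05317740e+02] -0.30066758394241333
[ 3.65881272 -0.75806938  5.56088859] [-0.14360501 -0.88890947  0.40025999] [1.79997328e+02 4.10920397e-02 1.05317898e+02] -0.3007836453616619
```

The wrist torque rose steadily to about 0.33 N m with the flange still seated, so the stop is reached. I'll release and retreat upward.

>>> arm_command:
  series: "0 0 0 0 0;0 0 0 0 0;0 0 0 0 0;0 0 0 0 0;0 0 0 0 0;0 0 0 0 0;0 0 0 0 0;0 0 0 0 0;0 0 0 0 0;0 0 0 0 0;0 0 0 0 0"

```text
time_s: 23.65
tool_pos: [0.5062, -0.2076, 0.0702]
tool_rot: [-180.0, 0.0, 105.3]
force: [0.3, -1.1, 0.2]
grip_width: 0.0808
grasp_force: 0.0
```

>>> arm_command:
  series: "0 0 -5 0 0;0 0 -15 0 0;0 0 -30 0 0;0 0 -30 0 0;0 0 -30 0 0;0 0 -30 0 0;-15 -15 -20 0 0;-25 -25 0 0 0;-25 -25 0 0 0;-25 -25 0 0 0;-25 -25 0 0 0;-25 -25 0 0 0;0 0 0 0 0"

```text
time_s: 24.73
tool_pos: [0.402, -0.3876, 0.2302]
tool_rot: [-179.8, 0.2, 104.6]
force: [-0.4, -0.7, 0.2]
grip_width: 0.087
grasp_force: 0.0
```

Run:
```python
from ov import *
from cell import telemetry as t
o=t.get_obs();print(o['time_s'],o['tool_pos'],o['force'])
ims={n:np.mean([cams.read_camera(n).astype(float) for _ in range(4)],0).astype(np.uint8) for n in("top","scene")}
v=np.array([.506,-.208,.056]);rows=[]
for n in ims:
    K=[(circ(.028,.005)+v,(255,0,0))]
    for a,c in((-67.5,(0,255,0)),(-74,(0,0,255))):
        K.append((np.array([[-.026,0,.042],[.05,0,.036]])@rz(np.radians(a)).T+v,c))
    K.append((np.array([[.036,0,-.014],[.044,0,-.014]])@rz(np.radians(-67.5)).T+v,(255,0,255)))
    rows.append(np.hstack([tile(n,ims[n],v+[0,0,.015],K,10,38,29,False),tile(n,ims[n],v+[0,0,.015],K,10,38,29)]))
cv2.imwrite("pics/ov8.png",np.vstack(rows))
```

```text
24.7333 [ 0.40203609 -0.38755661  0.23020099] [-0.39426202 -0.74267902  0.15951082]
```

View pics/ov8.png

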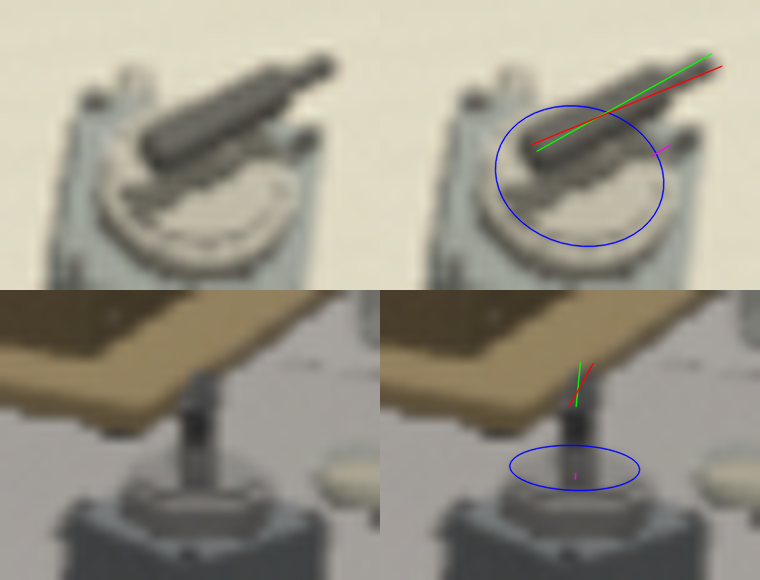

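The pointer stands over the upper-right corner, from top crop (160,155) to (325,67), at about −68°, which matches the mark line. The flange is seated on the bonnet and the gripper is clear, so I'm handing in.

```bash
python3 -c "
from cell import env;print(env.sign_off())"
```

```text
the job is handed in; nothing more can be done
None
```

The key is seated flush in the valve and turned clockwise to the stop, judged by the wrist torque rising to about 0.33 N m. Its pointer lies along the inferred mark line within camera accuracy (the mark itself was never clearly visible). The handle was released and the job handed in after about 25 s.

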